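# Open the push-and-turn medicine bottle

## Robot

A 7-joint arm with a two-finger parallel gripper is mounted at the origin on the work surface. World frame = base frame: x ahead of the robot, y to its left, z up, the work surface at z = 0. Lengths are in m, angles in rad, forces in N, time in s.
With the tool pointing down it reaches from about 0.425 to 0.875 m from the base axis. Payload 4.7 kg.
Tool frame: the origin (TCP) lies at the very end of the fingers, on their centre line; the grasp point (between the pads) lies 19 mm behind it; x points along the fingers, z is the direction in which the jaws open and shut, and the axes are right-handed (so a half turn about x gives the same grasp; the last joint's range is limited). The gripper opens to 87 mm and grips with 3 to 60 N. Pads are 19 mm wide; open, the fingers measure 117 mm over their backs; the gripper's body (75 mm by 190 mm) begins 51 mm behind the grasp point.
Start: joints at [1.173, 0.321, -0.07, 1.45, 0.023, 1.371, -0.057], TCP at [0.26, -0.596, 0.223] pointing down, gripper open.
Joint ranges: [-2.86, 2.86], [-0.3, 2.09], [-1.38, 1.24], [0.06, 2.45], [-1.56, 4.7], [0.09, 2.05], [-2.69, 2.69]. Speed limits (rad/s): [2.57, 2.57, 3.14, 3.14, 3.14, 3.14, 3.14].

## Interface

Orientations are given as a rotation vector (axis times angle).
In Python, from bench import * gives the robot as it stands.
- The arm moves only by the shell command python3 -m handwheel 'ROWS' [OPENING] [FORCE]. ROWS is JSON, a list of rows, each an object with "xyz": the shift along the world's x, y, z in cm, a list of three; "angular": the turn, a rotation vector about the world's x, y, z in degrees, a list of three. A call has 1 to 5 rows; each row shifts and turns the pose as measured when the row begins; what a row does not reach is not made up. A row lasts 1/12 s, in which the tool goes at most 41.7 mm and 7.16 degrees, less where a joint would pass 70% of its speed; a pose out of reach is approached as far as the arm can. A call with a gripper value outside its range is refused whole. OPENING is the finger opening in cm, from 0 to 8.7, set as the call begins (- or left out, the last holds). The fingers move at their own pace and stop on an object; FORCE is the grip in N (left out, the last holds). Time passes only in rows, so rows that do not move let the fingers close. It gives the time, the measured TCP pose, the force and the opening at its end, in the units of the state.
- get_state(): the state, without advancing time (a new reading comes with each control period).
- get_image(name): name is "scene" or "top" or "wrist"; returns a dict with "pixels" (480x640x3 uint8, blue, green, red), "K" (3x3 intrinsics, pixels), "dist" ([k1, k2, p1, p2, k3] as OpenCV has them; the pictures are not rectified), "cam_to_world" (4x4, takes a point from camera to world coordinates). Camera axes: x right, y down, z forward; pixel columns grow to the right and rows downward; lengths in m; the calibration is good to about 2 mm. A picture is of the moment at which its call begins. There is no depth.
- close_job(): hands the job in, once; it reports no verdict.
The state is a dict: "time": time; "joint_positions": joint angles; "qd": joint speeds; "joint_torque": joint torques, N m; "position": TCP position; "tool_rot": TCP orientation; "ft_force": force on the tool from outside, world axes, zero at the start; "torque": the same for the moment, N m; "grip_width": opening from 0.0 (shut) to 1.0 (fully open).
Only numpy, scipy, OpenCV 4.12 (cv2) and the standard library are available. Lean on these libraries where they do the work, as an engineer would, in place of code of your own. Each camera call takes 0.05 s, during which the arm holds its last target.

## Task

Three amber medicine bottles with push-and-turn safety caps stand clamped on the doctor's desk. Open the middle-sized one: press its cap down, twist it anticlockwise while it is down, and lift it off. Finish while still holding the cap still and level in the gripper, straight above its bottle, with about 8 cm of clear air between the cap's rim and the bottle's neck; leave the other two bottles closed and the mug, stamp and dish where they are.

Things in the scene. Friction and masses are not known exactly. Their poses are not given: they have to be found in the camera images.
- cap_small_mid (a point): Centre (on the axis, half-way up) of the small bottle's loose white ribbed cap: 38 mm wide, 34 mm high, about 30 g. Closed, its rim is 65 mm and its top 99 mm above the table. z is up its axis; its x axis starts in line with that of neck_small: the angle between them is how far it has been turned.
- neck_small (a point): Centre of the top of the small amber bottle's neck, 88 mm above the table. The bottle, 50 mm wide, is clamped immovably in a 80 mm square steel holder fixed to the table. z is up the bottle's axis. With the cap closed, cap_small_mid is 6 mm below this point, and the bottle's shoulder 12 mm below the cap's rim.
- cap_medium_mid (a point): Centre (on the axis, half-way up) of the medium bottle's loose white ribbed cap: 48 mm wide, 34 mm high, about 30 g. Closed, its rim is 90 mm and its top 124 mm above the table. z is up its axis; its x axis starts in line with that of neck_medium: the angle between them is how far it has been turned.
- neck_medium (a point): Centre of the top of the medium amber bottle's neck, 113 mm above the table. The bottle, 64 mm wide, is clamped immovably in a 94 mm square steel holder fixed to the table. z is up the bottle's axis. With the cap closed, cap_medium_mid is 6 mm below this point, and the bottle's shoulder 12 mm below the cap's rim.
- cap_large_mid (a point): Centre (on the axis, half-way up) of the large bottle's loose white ribbed cap: 58 mm wide, 34 mm high, about 30 g. Closed, its rim is 115 mm and its top 149 mm above the table. z is up its axis; its x axis starts in line with that of neck_large: the angle between them is how far it has been turned.
- neck_large (a point): Centre of the top of the large amber bottle's neck, 138 mm above the table. The bottle, 78 mm wide, is clamped immovably in a 108 mm square steel holder fixed to the table. z is up the bottle's axis. With the cap closed, cap_large_mid is 6 mm below this point, and the bottle's shoulder 12 mm below the cap's rim.
- seal_medium (a joint): Sprung seal under the middle cap: m pressed down, 0 closed, -0.001 with the cap off. To open (all caps): press 4 mm or more (hard stop 7 mm; spring 5 N at 0, 9 N at 5 mm), keep down and turn anticlockwise from above about 60 degrees (free from 0.55 rad; stop at 1.5 rad), then lift: lugs clear the neck after 13 mm, rim after 23 mm. Clockwise is blocked.
- mug: Bystander: blue mug, 80 mm wide, 95 mm high, handle along its +y; origin at the centre of its underside.
- stamp: Bystander: black and grey self-inking stamp, 40 x 55 x 70 mm high; origin at the centre of its underside.
- dish: Bystander: shallow steel instrument dish, 100 x 200 x 22 mm; origin at the centre of its underside.
There are look-alikes about, which are no part of the job. What is shaped like the part that bears cap_large_mid but green is not meant.

How it is judged:
By the outcome, as a careful person would: the job done as asked, in the order asked, and still so for the second after the job is handed in, while the arm keeps its last pose, push and grip.
It also fails if it takes over 35 s, if anything falls off the work surface, if the arm or the gripper's body presses on something with over 40 N, if the wrist force passes 120 N, or if a joint passes its speed limit or range.

## Working session

There is one attempt and no reset: what is moved stays moved. The work goes in short steps, Python scripts to look and compute and a shell command to move; the robot and the scene stay as the last step left them, time stands still between calls to the robot, and variables do not carry over. Pictures are saved under pics/ and viewed, and the job is handed in when it is done.

```bash
ls; mkdir -p pics
cat > h.py <<'E'
from bench import *
import numpy as np, cv2
def snap(n,f):
    im=get_image(n); cv2.imwrite(f'pics/{f}.png',im['pixels']); np.savez(f'pics/{f}.npz',**{k:np.array(im[k]) for k in('pixels','K','dist','cam_to_world')}); return im
def ray(im,u,v,z):
    p=cv2.undistortPoints(np.array([[[u,v]]],float),np.array(im['K']),np.array(im['dist']))[0,0]
    T=np.array(im['cam_to_world']);d=T[:3,:3]@[p[0],p[1],1];o=T[:3,3]
    return o+d*(z-o[2])/d[2]
E
python3 - <<'E'
from h import *
for n in('scene','top','wrist'):
    i=snap(n,n+'0'); print(n,np.round(i['cam_to_world'],3).tolist())
print(get_state())
E
```

```text
pics
scene [[-0.792, 0.513, -0.331, 0.893], [0.611, 0.663, -0.434, 0.412], [-0.003, -0.546, -0.838, 0.931], [0.0, 0.0, 0.0, 1.0]]
top [[-0.006, -0.997, 0.08, 0.454], [-1.0, 0.008, 0.018, -0.015], [-0.019, -0.079, -0.997, 1.461], [0.0, 0.0, 0.0, 1.0]]
wrist [[0.4, -0.882, -0.249, 0.328], [-0.917, -0.385, -0.107, -0.566], [-0.002, 0.271, -0.963, 0.384], [0.0, 0.0, 0.0, 1.0]]
{'time': 0.15, 'joint_positions': array([ 1.17312741,  0.32162724, -0.07009531,  1.45136472,  0.02261717,
        1.3708107 , -0.05691212]), 'qd': array([ 6.19124758e-04, -2.06257930e-03,  1.45826340e-03, -1.93275179e-03,
        6.17753281e-04, -7.23647451e-05,  8.82545212e-05]), 'joint_torque': array([ 1.42583758e-04, -4.91795290e+01, -4.04463569e-01, -3.12880182e+01,
       -6.38922304e-02,  4.03079158e-02,  1.10327612e-04]), 'position': array([ 0.25994481, -0.59531374,  0.2217445 ]), 'tool_rot': array([ 0.90147953,  1.37759828, -0.90033694]), 'ft_force': array([ 0.12484934, -0.10826352, -0.08561796]), 'torque': array([ 0.02926958, -0.00215608, -0.01165391]), 'grip_width': 0.9992184772261091}
```

View pics/top0.png

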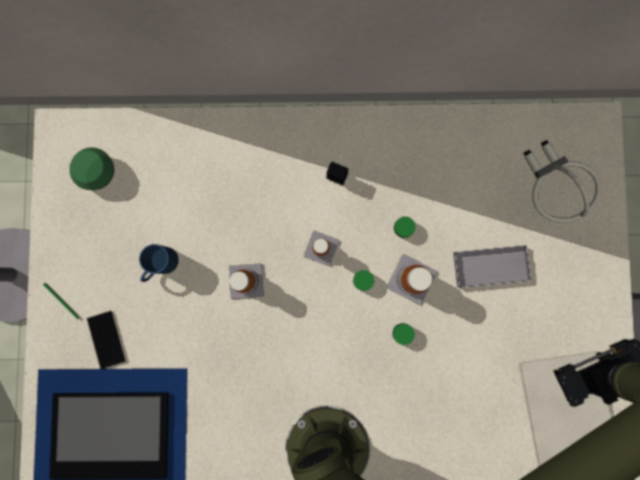

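View pics/scene0.png

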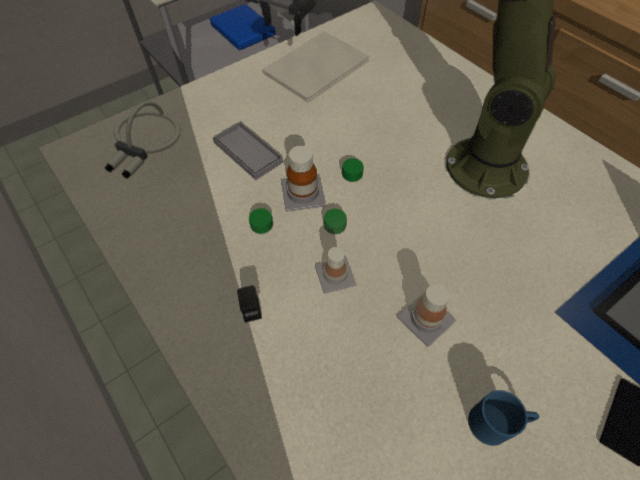

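The top view shows bottles with white caps at (240,281), (321,246) and (418,279). In the scene view they are at (434,298), (336,258) and (301,158). By size, the one at (240,281)/(434,298) should be the medium bottle.

Run:
```python
from h import *
def load(f): return dict(np.load(f'pics/{f}.npz'))
out=[]
for f,pts in (('top0',[(240,281,.124,'M'),(321,246,.099,'S'),(418,279,.149,'L')]),('scene0',[(434,298,.124,'M'),(336,258,.099,'S'),(301,158,.149,'L')])):
    im=load(f);hsv=cv2.cvtColor(im['pixels'],cv2.COLOR_BGR2HSV)
    for u,v,z,n in pts:
        w=26; sub=im['pixels'][v-w:v+w,u-w:u+w]
        out.append(cv2.resize(sub,(260,260),interpolation=cv2.INTER_NEAREST))
        print(f,n,hsv[v,u],im['pixels'][v,u],[hsv[v+30,u-30]],np.round(ray(im,u,v,z),3))
cv2.imwrite('pics/crops.png',np.vstack([np.hstack(out[:3]),np.hstack(out[3:])]))
```

```text
top0 M [ 23  25 204] [184 199 204] [array([ 20,  35, 197], dtype=uint8)] [0.46  0.222 0.124]
top0 S [ 24  24 205] [186 201 205] [array([ 21,  34, 197], dtype=uint8)] [0.551 0.012 0.099]
top0 L [ 24  24 205] [186 201 205] [array([ 21,  33, 198], dtype=uint8)] [ 0.462 -0.234  0.149]
scene0 M [ 21  42 162] [135 154 162] [array([ 20,  45, 158], dtype=uint8)] [0.472 0.23  0.124]
scene0 S [ 23  36 158] [136 153 158] [array([ 19,  46, 162], dtype=uint8)] [0.559 0.024 0.099]
scene0 L [ 23  41 160] [134 154 160] [array([ 22,  48, 154], dtype=uint8)] [ 0.469 -0.226  0.149]
```

View pics/crops.png

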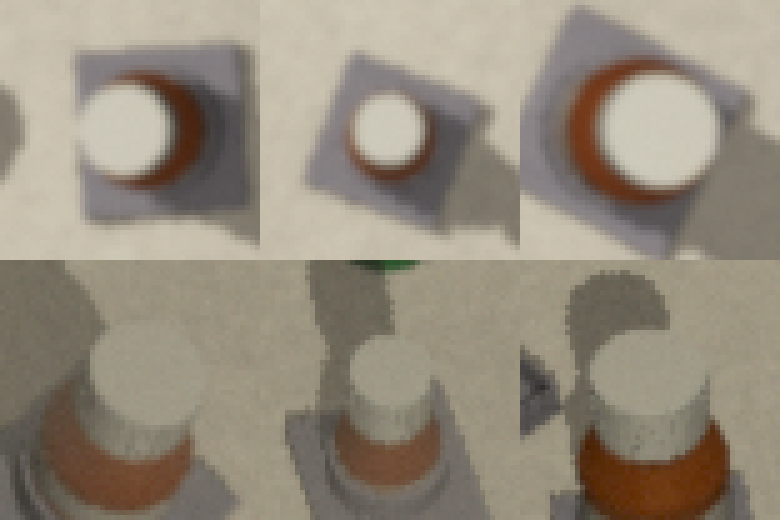

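Run:
```python
from h import *
def load(f): return dict(np.load(f'pics/{f}.npz'))
for f,u,v,s in(('top0',238.1,280.3,9),('scene0',436.9,294.5,11)):
    im=load(f); print(f,np.round(ray(im,u,v,.124),4),'diam',np.linalg.norm(ray(im,u+s,v,.124)-ray(im,u-s,v,.124)))
im=load('top0')
g=cv2.cvtColor(im['pixels'],cv2.COLOR_BGR2HSV); m=((g[...,2]>185)&(g[...,1]<30)).astype(np.uint8)
m2=m[265:297,224:256]; n,l,st,c=cv2.connectedComponentsWithStats(m2)
print([(st[i].tolist(),(c[i]+[224,265]).round(1)) for i in range(1,n) if st[i][4]>20])
for r in m2: print(''.join('.#'[x] for x in r))
from scipy.spatial.transform import Rotation as R
s=get_state();print(R.from_rotvec(s['tool_rot']).as_matrix().round(3))
```

```text
top0 [0.4618 0.2273 0.124 ] diam 0.04686834003485668
scene0 [0.4618 0.2276 0.124 ] diam 0.04424211278426325
[([5, 8, 18, 16, 226], array([237.6, 280.5]))]
................................
................................
................................
................................
................................
................................
................................
....#...........................
...........#######..............
.........###########............
....#...#############...........
.......##############...........
.......###############..........
.....#################..........
.....##################.........
.....##################.........
.....##################.........
.....##################.........
.....#################..........
.......###############..........
.......##############...........
........#############...........
.........###########............
...........#######..............
................................
................................
................................
................................
.....#..........................
................................
................................
................................
[[-0.001  0.916  0.4  ]
 [ 0.001  0.4   -0.916]
 [-1.    -0.    -0.001]]
```

View pics/wrist0.png

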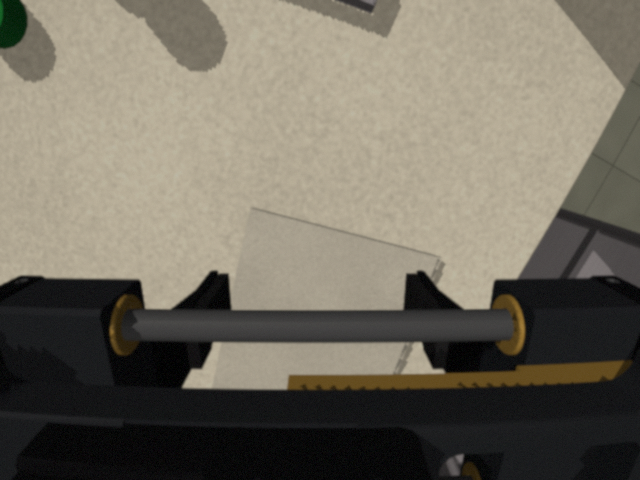

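Both views agree: the medium cap's axis is at (0.462, 0.227), 0.515 m from the base, and its width measures about 47 mm, as expected. I'll move there high, around the arc.

```bash
python3 -m handwheel '[{"xyz":[2.4,2.9,0.8],"angular":[0,0,2.5]},{"xyz":[2.4,2.9,0.8],"angular":[0,0,2.5]},{"xyz":[2.4,2.9,0.8],"angular":[0,0,2.5]},{"xyz":[2.4,2.9,0.8],"angular":[0,0,2.5]},{"xyz":[2.4,2.9,0.8],"angular":[0,0,2.5]}]'
```

```text
time: 0.57
position: [0.3702, -0.452, 0.2568]
tool_rot: [0.743, 1.452, -0.748]
ft_force: [0.8, 0.5, -0.2]
grip_width: 1.002
```

```bash
python3 -m handwheel '[{"xyz":[2.6,3.1,0],"angular":[0,0,3]},{"xyz":[2.6,3.1,0],"angular":[0,0,3]},{"xyz":[2.6,3.1,0],"angular":[0,0,3]},{"xyz":[2.6,3.1,0],"angular":[0,0,3]},{"xyz":[2.6,3.1,0],"angular":[0,0,3]}]'
python3 -m handwheel '[{"xyz":[0.8,3.9,0],"angular":[0,0,3]},{"xyz":[0.8,3.9,0],"angular":[0,0,3]},{"xyz":[0.8,3.9,0],"angular":[0,0,3]},{"xyz":[0.8,3.9,0],"angular":[0,0,3]},{"xyz":[0.8,3.9,0],"angular":[0,0,3]}]'
```

```text
time: 0.98
position: [0.503, -0.2912, 0.2589]
tool_rot: [0.529, 1.512, -0.54]
ft_force: [0.7, -0.1, 0.2]
grip_width: 0.998
time: 1.4
position: [0.5461, -0.0875, 0.2569]
tool_rot: [0.314, 1.555, -0.325]
ft_force: [0.3, 0.2, 0.9]
grip_width: 1.0
```

```bash
python3 -m handwheel '[{"xyz":[-0.5,3.9,0],"angular":[0,0,3]},{"xyz":[-0.5,3.9,0],"angular":[0,0,3]},{"xyz":[-1,3.9,0],"angular":[0,0,3]},{"xyz":[-1,3.9,0],"angular":[0,0,3]},{"xyz":[-1.1,3.9,0],"angular":[0,0,3]}]'
python3 -m handwheel '[{"xyz":[-1.1,3.5,-1],"angular":[0,0,0]},{"xyz":[-1.1,3.5,-1],"angular":[0,0,0]},{"xyz":[-1,2.5,-1],"angular":[0,0,0]},{"xyz":[0,0,0],"angular":[0,0,0]}]'
python3 - <<'E'
from h import *
from scipy.spatial.transform import Rotation as R
snap('wrist','w1');snap('top','t1');s=get_state();print(s['position'],s['joint_positions'].round(3));print(R.from_rotvec(s['tool_rot']).as_matrix().round(3))
print((np.array([.462,.227])-s['position'][:2]).round(4))
E
```

```text
time: 1.82
position: [0.5047, 0.1156, 0.2553]
tool_rot: [0.098, 1.575, -0.107]
ft_force: [0.9, 1.0, 0.5]
grip_width: 1.001
time: 2.15
position: [0.4657, 0.2253, 0.2253]
tool_rot: [0.087, 1.574, -0.091]
ft_force: [-0.8, -0.8, -0.6]
grip_width: 1.0
[0.46898156 0.22042848 0.22639702] [ 0.273  0.093 -0.803  1.742  0.071  1.34  -0.664]
[[-0.003  0.119  0.993]
 [-0.005  0.993 -0.119]
 [-1.    -0.005 -0.002]]
[-0.007   0.0066]
```

View pics/w1.png

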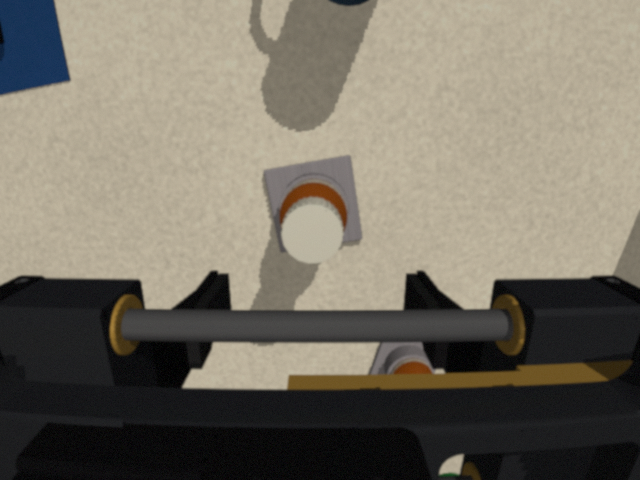

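Run:
```python
from h import *
im=dict(np.load('pics/w1.npz'))
p=im['pixels'];g=cv2.cvtColor(p,cv2.COLOR_BGR2HSV)
sub=p[190:270,272:352];cv2.imwrite('pics/wc.png',cv2.resize(sub,(560,560)))
print(ray(im,312,230,.124), ray(im,281,230,.124),ray(im,343,230,.124),ray(im,312,197,.124),ray(im,312,263,.124))
```

```text
[0.46185221 0.22981945 0.124     ] [0.43823177 0.23250954 0.124     ] [0.48544473 0.22713773 0.124     ] [0.46485414 0.25515532 0.124     ] [0.45868512 0.20313129 0.124     ]
```

View pics/wc.png

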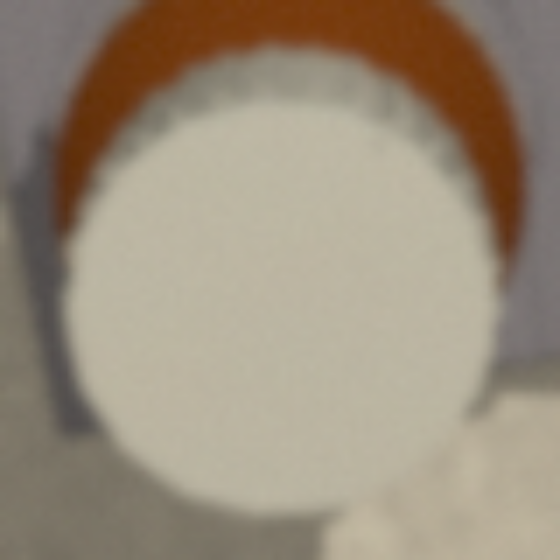

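The wrist view puts the cap disc at (312,233), which gives (0.4615, 0.227). That agrees with the other two views, so I'll centre over it and descend.

```bash
python3 -m handwheel '[{"xyz":[-0.75,0.66,-2],"angular":[0,0,0]},{"xyz":[0,0,-2],"angular":[0,0,0]},{"xyz":[0,0,0],"angular":[0,0,0]},{"xyz":[0,0,0],"angular":[0,0,0]}]'; python3 -c "
from h import *
print(get_state()['position'])"
```

```text
time: 2.58
position: [0.4658, 0.2211, 0.187]
tool_rot: [0.096, 1.566, -0.106]
ft_force: [-0.2, 0.6, 0.6]
grip_width: 1.004
[0.46583493 0.2210765  0.18700625]
```

```bash
python3 -m handwheel '[{"xyz":[-0.4,0.6,-1],"angular":[0,0,0]},{"xyz":[0,0,-1],"angular":[0,0,0]},{"xyz":[0,0,0],"angular":[0,0,0]}]'; python3 -m handwheel '[{"xyz":[0,0,0],"angular":[0,0,0]}]'
```

```text
time: 2.83
position: [0.4646, 0.2246, 0.1677]
tool_rot: [0.101, 1.563, -0.111]
ft_force: [-0.7, -0.0, -0.0]
grip_width: 0.997
time: 2.92
position: [0.4648, 0.2246, 0.1677]
tool_rot: [0.102, 1.563, -0.111]
ft_force: [-0.7, -0.2, 0.3]
grip_width: 0.997
```

```bash
python3 -m handwheel '[{"xyz":[0,0,0],"angular":[0,0,0]}]'; python3 -c "
from h import *
from scipy.spatial.transform import Rotation as R
s=get_state();print(s['position'],s['joint_positions'].round(3));print(R.from_rotvec(s['tool_rot']).as_matrix().round(3))"
```

```text
time: 3.0
position: [0.4649, 0.2243, 0.1677]
tool_rot: [0.102, 1.563, -0.112]
ft_force: [-0.2, -0.2, -0.2]
grip_width: 0.996
[0.46493915 0.2243276  0.16767239] [ 0.252  0.132 -0.807  1.83   0.11   1.221 -0.725]
[[ 0.005  0.136  0.991]
 [-0.007  0.991 -0.136]
 [-1.    -0.006  0.006]]
```

```bash
python3 -m handwheel '[{"xyz":[-0.25,0.2,-1.8],"angular":[0,0,0]},{"xyz":[-0.2,0.15,-1.8],"angular":[0,0,0]},{"xyz":[-0.1,0.05,-1.5],"angular":[0,0,0]},{"xyz":[0,0,-1],"angular":[0,0,0]},{"xyz":[0,0,0],"angular":[0,0,0]}]';python3 -c "
from h import *
from scipy.spatial.transform import Rotation as R
s=get_state();print(s['position']);print(R.from_rotvec(s['tool_rot']).as_matrix().round(3))"
```

```text
time: 3.42
position: [0.4624, 0.2292, 0.1079]
tool_rot: [0.105, 1.556, -0.111]
ft_force: [-0.6, -0.5, 0.0]
grip_width: 1.003
[0.46239132 0.22915663 0.10791265]
[[ 0.012  0.137  0.99 ]
 [-0.005  0.991 -0.137]
 [-1.    -0.003  0.012]]
```

```bash
python3 -m handwheel '[{"xyz":[-0.1,-0.2,-1],"angular":[0.3,0.8,0]},{"xyz":[0,0,-0.4],"angular":[0,0,0]},{"xyz":[0,0,0],"angular":[0,0,0]},{"xyz":[0,0,0],"angular":[0,0,0]}]';python3 -c "
from h import *
from scipy.spatial.transform import Rotation as R
s=get_state();print(s['position']);print(R.from_rotvec(s['tool_rot']).as_matrix().round(3));snap('wrist','w2')"
```

```text
time: 3.75
position: [0.4629, 0.2272, 0.0943]
tool_rot: [0.11, 1.57, -0.107]
ft_force: [0.7, -1.3, -0.3]
grip_width: 1.001
[0.46287214 0.22717052 0.09429724]
[[-0.002  0.138  0.99 ]
 [ 0.002  0.99  -0.138]
 [-1.     0.002 -0.002]]
```

View pics/w2.png

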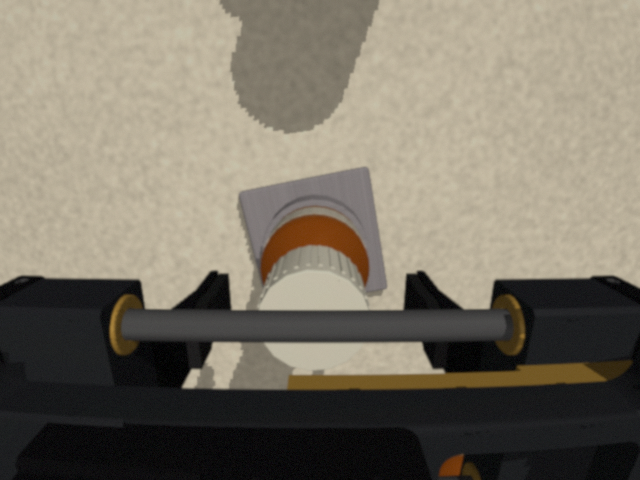

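The cap, centred on column 314, sits between the fingers, whose midpoint is column 317. I'll close on it.

```bash
python3 -m handwheel '[{"xyz":[-0.1,0,-0.2],"angular":[0,0,0]},{"xyz":[0,0,0],"angular":[0,0,0]},{"xyz":[0,0,0],"angular":[0,0,0]},{"xyz":[0,0,0],"angular":[0,0,0]},{"xyz":[0,0,0],"angular":[0,0,0]}]' 0 45; python3 -m handwheel '[{"xyz":[0,0,0],"angular":[0,0,0]},{"xyz":[0,0,0],"angular":[0,0,0]},{"xyz":[0,0,0],"angular":[0,0,0]},{"xyz":[0,0,0],"angular":[0,0,0]}]'
```

```text
time: 4.22
position: [0.463, 0.2279, 0.0939]
tool_rot: [0.111, 1.566, -0.106]
ft_force: [-0.5, -0.1, -0.2]
grip_width: 0.707
time: 4.55
position: [0.4619, 0.2281, 0.094]
tool_rot: [0.11, 1.568, -0.106]
ft_force: [0.4, -0.4, 0.2]
grip_width: 0.543
```

```bash
python3 -m handwheel '[{"xyz":[0,0,0],"angular":[0,0,0]},{"xyz":[0,0,0],"angular":[0,0,0]}]';python3 -m handwheel '[{"xyz":[0,0,-0.3],"angular":[0,0,0]},{"xyz":[0,0,-0.2],"angular":[0,0,0]}]'
```

```text
time: 4.72
position: [0.4619, 0.2281, 0.094]
tool_rot: [0.11, 1.568, -0.106]
ft_force: [-0.7, -0.0, -0.3]
grip_width: 0.541
time: 4.88
position: [0.4621, 0.2282, 0.09]
tool_rot: [0.11, 1.568, -0.107]
ft_force: [-3.0, -1.2, 7.9]
grip_width: 0.543
```

```bash
python3 -m handwheel '[{"xyz":[0,0,-0.25],"angular":[0,0,0]},{"xyz":[0,0,-0.1],"angular":[0,0,0]},{"xyz":[0,0,-0.1],"angular":[0,0,2]},{"xyz":[0,0,-0.1],"angular":[0,0,4]}]'; python3 -c "
from h import *
s=get_state();print(s['torque'],s['joint_positions'][6])"
```

```text
time: 5.22
position: [0.4624, 0.2286, 0.0877]
tool_rot: [0.025, 1.57, -0.025]
ft_force: [-5.2, -1.3, 11.1]
grip_width: 0.544
[-0.28967122  1.08685527 -0.1375859 ] -0.6956675340602497
```

```bash
python3 -m handwheel '[{"xyz":[0,0,-0.1],"angular":[0,0,6]},{"xyz":[0,0,-0.1],"angular":[0,0,6]},{"xyz":[0,0,-0.1],"angular":[0,0,6]}]'; python3 -c "
from h import *
from scipy.spatial.transform import Rotation as R
s=get_state();M=R.from_rotvec(s['tool_rot']).as_matrix();print(s['torque'],s['joint_positions'].round(3),M.round(3).tolist(),np.degrees(np.arctan2(M[1,2],M[0,2])))"
```

```text
time: 5.47
position: [0.462, 0.2293, 0.0876]
tool_rot: [-0.234, 1.558, 0.231]
ft_force: [-4.6, -2.4, 10.4]
grip_width: 0.544
[-0.37681955  0.87227377 -0.11579225] [ 0.264  0.245 -0.858  1.916  0.213  1.073 -0.386] [[0.001, -0.292, 0.956], [-0.002, 0.956, 0.292], [-1.0, -0.002, 0.0]] 16.96701922292164
```

```bash
python3 -m handwheel '[{"xyz":[0,-0.04,-0.1],"angular":[0,0,6]},{"xyz":[0,-0.04,-0.1],"angular":[0,0,6]},{"xyz":[0,-0.04,-0.1],"angular":[0,0,6]},{"xyz":[0,-0.04,-0.1],"angular":[0,0,6]}]'; python3 -c "
from h import *
from scipy.spatial.transform import Rotation as R
s=get_state();M=R.from_rotvec(s['tool_rot']).as_matrix();print(s['torque'],s['joint_positions'].round(3),M.round(3).tolist(),np.degrees(np.arctan2(M[1,2],M[0,2])))"; python3 -c "
from h import *
snap('wrist','w3')"
```

```text
time: 5.8
position: [0.4607, 0.2286, 0.0872]
tool_rot: [-0.579, 1.495, 0.572]
ft_force: [-4.2, -1.0, 9.7]
grip_width: 0.546
[-0.1836285   0.73864988 -0.10013614] [ 0.321  0.262 -0.926  1.917  0.241  1.08   0.031] [[-0.0, -0.671, 0.742], [-0.004, 0.742, 0.671], [-1.0, -0.003, -0.003]] 42.138700034481985
```

View pics/w3.png

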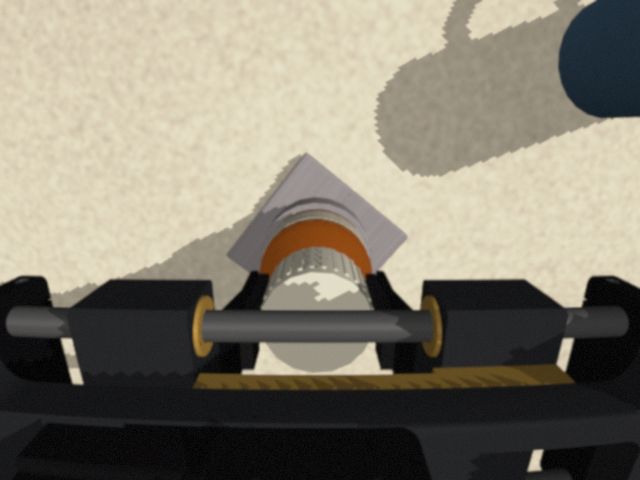

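The cap is gripped and square between the pads, the holder has turned in view, and the tool has turned 50°. I'll carry on to about 72°.

```bash
python3 -m handwheel '[{"xyz":[0.05,-0.03,-0.1],"angular":[0,0,6]},{"xyz":[0.05,-0.03,-0.1],"angular":[0,0,6]},{"xyz":[0.02,0,-0.1],"angular":[0,0,6]},{"xyz":[0.02,0,-0.1],"angular":[0,0,4]},{"xyz":[0,0,-0.05],"angular":[0,0,0]}]'; python3 -c "
from h import *
from scipy.spatial.transform import Rotation as R
s=get_state();M=R.from_rotvec(s['tool_rot']).as_matrix();print(s['torque'],s['joint_positions'].round(3),M.round(3).tolist(),np.degrees(np.arctan2(M[1,2],M[0,2])))"
```

```text
time: 6.27
position: [0.4605, 0.228, 0.0871]
tool_rot: [-0.896, 1.388, 0.885]
ft_force: [-2.4, -1.5, 6.1]
grip_width: 0.541
[-0.10297549  0.31000586 -0.01241064] [ 0.373  0.287 -0.994  1.913  0.278  1.092  0.409] [[-0.002, -0.91, 0.414], [-0.01, 0.414, 0.91], [-1.0, -0.002, -0.009]] 65.54907398557573
```

```bash
python3 -m handwheel '[{"xyz":[0,0,0.5],"angular":[0,0,0]},{"xyz":[0,0,0.5],"angular":[0,0,0]},{"xyz":[0,0,0],"angular":[0,0,0]}]'; python3 -c "
from h import *
snap('wrist','w4');snap('scene','s4')"
```

```text
time: 6.52
position: [0.4606, 0.2278, 0.0979]
tool_rot: [-0.896, 1.389, 0.884]
ft_force: [-0.1, 0.0, 0.4]
grip_width: 0.549
```

View pics/w4.png

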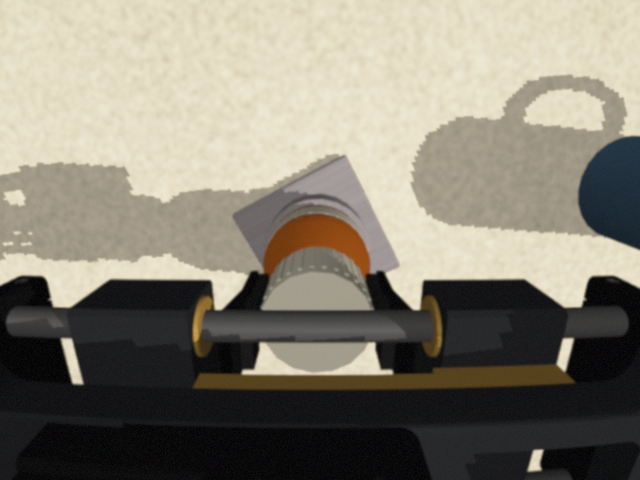

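View pics/s4.png

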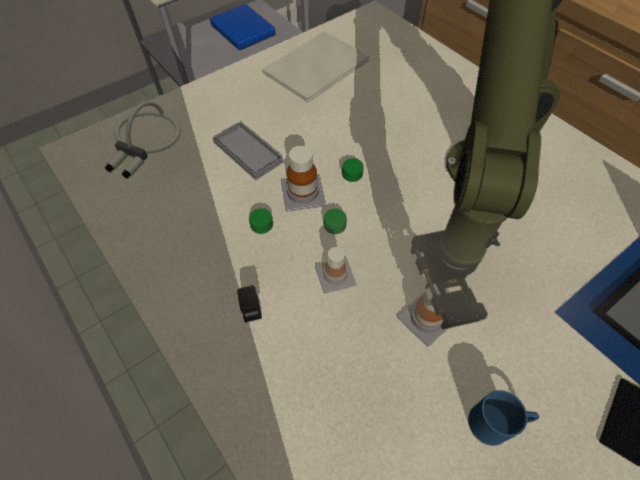

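The force is near zero 4 mm above the closed height, so the cap has come free. I'll continue straight up.

```bash
python3 -m handwheel '[{"xyz":[0,0,0.5],"angular":[0,0,0]},{"xyz":[0,0,0.5],"angular":[0,0,0]},{"xyz":[0,0,0.7],"angular":[0,0,0]},{"xyz":[0,0,0.7],"angular":[0,0,0]},{"xyz":[0,0,0.7],"angular":[0,0,0]}]';python3 -m handwheel '[{"xyz":[0,0,1],"angular":[0,0,0]},{"xyz":[0,0,1.3],"angular":[0,0,0]},{"xyz":[0,0,1.3],"angular":[0,0,0]},{"xyz":[0,0,1],"angular":[0,0,0]},{"xyz":[0,0,0],"angular":[0,0,0]}]'; python3 -c "
from h import *
from scipy.spatial.transform import Rotation as R
s=get_state();M=R.from_rotvec(s['tool_rot']).as_matrix();print(s['position'],s['joint_positions'].round(3),M.round(3).tolist())"
```

```text
time: 7.03
position: [0.4598, 0.2275, 0.129]
tool_rot: [-0.895, 1.39, 0.886]
ft_force: [-0.3, -0.8, 0.6]
grip_width: 0.546
time: 7.45
position: [0.4609, 0.2287, 0.1822]
tool_rot: [-0.896, 1.385, 0.885]
ft_force: [0.5, 0.3, -0.7]
grip_width: 0.539
[0.4609444  0.22871535 0.18223434] [ 0.45   0.16  -1.04   1.807  0.152  1.26   0.513] [[0.001, -0.911, 0.413], [-0.008, 0.413, 0.911], [-1.0, -0.004, -0.007]]
```

```bash
python3 -m handwheel '[{"xyz":[0,-0.05,1],"angular":[0.5,0,0]},{"xyz":[0,-0.05,0.5],"angular":[0,0,0]},{"xyz":[0,0,0],"angular":[0,0,0]},{"xyz":[0,0,0],"angular":[0,0,0]}]'; python3 -c "
from h import *
from scipy.spatial.transform import Rotation as R
s=get_state();M=R.from_rotvec(s['tool_rot']).as_matrix();print(s['position'],s['qd'].round(3),M.round(3).tolist())
snap('wrist','w5');snap('scene','s5');snap('top','t5')
a=cv2.imread('pics/s5.png')[230:380,360:510];b=cv2.imread('pics/t5.png')[200:350,170:320]
cv2.imwrite('pics/c5.png',np.hstack([cv2.resize(a,(400,400)),cv2.resize(b,(400,400))]))"
```

```text
time: 7.78
position: [0.4611, 0.2275, 0.1992]
tool_rot: [-0.889, 1.379, 0.89]
ft_force: [0.4, -0.5, -0.5]
grip_width: 0.542
[0.46110843 0.22745052 0.19919052] [ 0.004 -0.007  0.002 -0.003 -0.004  0.005  0.004] [[0.002, -0.911, 0.413], [0.001, 0.413, 0.911], [-1.0, -0.001, 0.002]]
```

View pics/w5.png

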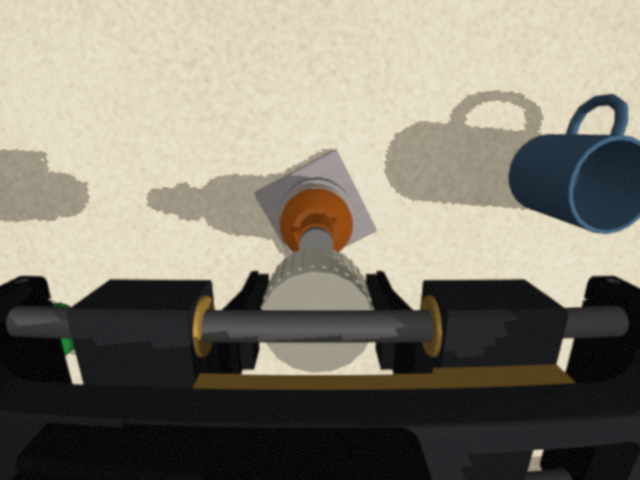

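View pics/c5.png

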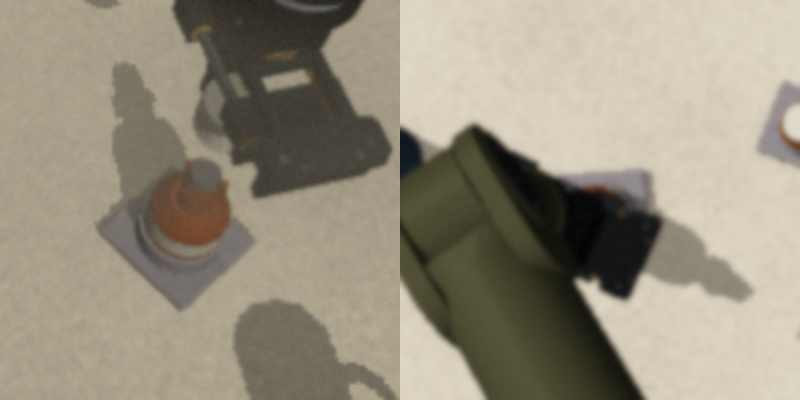

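The cap is off: the wrist view shows the bare neck near (315,243), with the cap held level at (317,321). I'll check its lateral position and height.

Run:
```python
from h import *
for f,z in(('w2',.124),('w5',.229)):
    im=dict(np.load(f'pics/{f}.npz'));p=im['pixels']
    for u in (316,345,290):
        print(f,u,p[350:380:2,u].mean(1).round().astype(int))
    for v in (345,355): print(f,v,p[v,250:390:2].mean(1).round().astype(int).tolist())
im=dict(np.load('pics/w5.npz'));print(ray(im,317,371,.229), ray(im,317,271,.229),ray(im,262,321,.229),ray(im,373,321,.229))
im=dict(np.load('pics/w2.npz'));print(ray(im,314,371,.124), ray(im,314,271,.124))
```

```text
w2 316 [179 180 180 179 179 180 178 178 179 175 140 117 106  82  80]
w2 345 [180 181 180 178 179 177 174 177 178 176 172 169 142  86  80]
w2 290 [181 180 180 180 178 179 178 176 146 121 119 119 107  83  81]
w2 345 [115, 115, 116, 114, 114, 117, 119, 132, 166, 178, 180, 180, 179, 180, 180, 178, 179, 180, 179, 179, 180, 179, 180, 179, 180, 180, 177, 178, 181, 178, 179, 179, 178, 178, 178, 179, 178, 178, 180, 177, 178, 179, 177, 180, 178, 179, 178, 178, 178, 179, 178, 178, 179, 180, 179, 178, 176, 174, 173, 174, 177, 174, 174, 172, 173, 175, 173, 169, 169, 172]
w2 355 [116, 116, 114, 113, 112, 117, 116, 117, 117, 118, 118, 135, 167, 177, 181, 181, 179, 179, 178, 180, 180, 179, 180, 180, 179, 179, 179, 180, 179, 179, 177, 178, 179, 179, 180, 179, 180, 180, 179, 179, 178, 180, 179, 179, 177, 180, 179, 181, 180, 181, 178, 176, 175, 174, 172, 172, 172, 173, 172, 176, 179, 178, 176, 174, 173, 175, 176, 173, 170, 168]
w5 316 [150 150 149 151 149 149 150 148 148 150 152 183 172  72  61]
w5 345 [150 148 148 149 148 148 150 159 198 207 214 214 176  72  58]
w5 290 [148 150 149 149 150 149 149 151
[... 232 characters left out ...]
 149, 147, 150, 147, 149, 147, 148, 149, 151, 148, 148, 148, 149, 148, 148, 149, 149, 149, 169, 208, 213, 211, 181, 61, 11, 12, 24, 25, 25, 23]
w5 355 [24, 24, 8, 37, 165, 212, 213, 210, 210, 213, 212, 211, 194, 160, 149, 147, 150, 148, 148, 150, 149, 150, 149, 149, 150, 149, 149, 150, 150, 150, 149, 149, 150, 150, 149, 149, 149, 149, 149, 149, 149, 149, 149, 148, 150, 150, 148, 150, 148, 149, 149, 148, 149, 152, 174, 199, 207, 213, 210, 208, 210, 209, 211, 168, 40, 16, 26, 24, 23, 27]
[0.48320743 0.2167777  0.229     ] [0.44034267 0.23627403 0.229     ] [0.45120961 0.20612148 0.229     ] [0.47046012 0.24826913 0.229     ]
[0.45799512 0.20258918 0.124     ] [0.46461666 0.24910621 0.124     ]
```

```bash
python3 -m handwheel '[{"xyz":[0,0,-0.2],"angular":[0,0,0]},{"xyz":[0,0,0],"angular":[0,0,0]},{"xyz":[0,0,0],"angular":[0,0,0]},{"xyz":[0,0,0],"angular":[0,0,0]},{"xyz":[0,0,0],"angular":[0,0,0]}]'; python3 -c "
from h import *
s=get_state();print(s['position'],s['qd'].round(3),s['grip_width'],s['time']);snap('scene','s6')"
```

```text
time: 8.35
position: [0.4596, 0.2273, 0.1946]
tool_rot: [-0.889, 1.383, 0.893]
ft_force: [0.3, -0.7, -1.1]
grip_width: 0.543
[0.45956529 0.22729575 0.19462252] [-0.002  0.003  0.001  0.001  0.    -0.002 -0.001] 0.5427875650280002 8.35
```

View pics/s6.png

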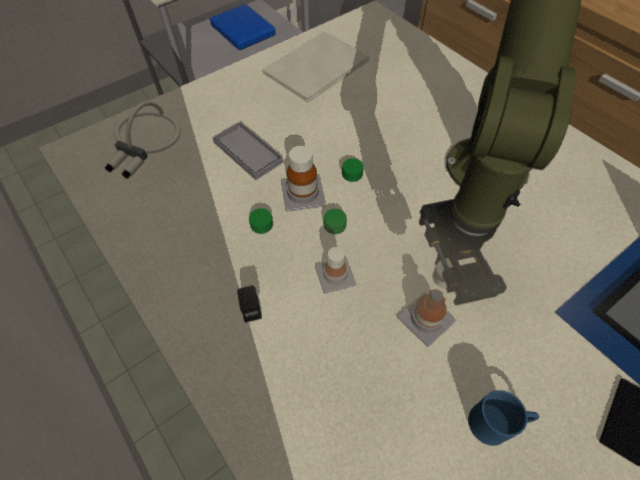

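```bash
python3 -m handwheel '[{"xyz":[0.15,0,0.2],"angular":[0,0,0]},{"xyz":[0,0,0],"angular":[0,0,0]}]'; python3 -c "
from h import *
from scipy.spatial.transform import Rotation as R
for i in range(8): get_image('wrist')
s=get_state();print(s['position'],s['qd'].round(3),s['grip_width'],s['time'],R.from_rotvec(s['tool_rot']).as_matrix()[:,0].round(4))"
```

```text
time: 8.57
position: [0.4612, 0.2273, 0.1967]
tool_rot: [-0.889, 1.383, 0.893]
ft_force: [-0.2, -0.4, -0.0]
grip_width: 0.543
[0.46071626 0.22720482 0.19635572] [-0.001 -0.002 -0.001 -0.     0.    -0.     0.001] 0.5391409984627544 8.9667 [-3.4e-03  6.0e-04 -1.0e+00]
```

The arm is still, the tool is within 0.2° of vertical, and the cap's rim is about 79–80 mm above the neck and on the bottle's axis. I'll hand it in.

```bash
python3 -c "
from h import *
print(close_job())"
```

```text
the job is handed in; nothing more can be done
None
```

The medium bottle is open and the job is handed in at about 9 s. No verdict was reported. I gripped its cap at 45 N, pressed it down about 6–7 mm, turned it 73° anticlockwise while it was down, and lifted it straight up.

- **Final pose:** the arm was still and the tool was within about 0.2° of vertical. The cap was within about 1 mm of the bottle's axis. The rim-to-neck gap is about 79 mm, worked out from the tool height because I saw no slip in the grip.
- **Rest of the scene:** the last scene picture shows the bare neck, with the other two bottles closed and the mug, stamp and dish where they were.
- **Disagreements:** the press force fell from 11 to 6 N during the turn, though the cap stayed down and came off freely. A last 2 mm height trim overshot by about 2.5 mm down and 1.5 mm sideways, which I corrected. I did not measure the cap's own rotation separately from the tool's.

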